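# Push the lid shut over the loaded incubator chamber

## Task

Both lids of the benchtop incubator stand open: push over the lid of the chamber that holds the tray of white dishes and follow it down until it is fully shut, without slamming it. Push only on the outside of the lid, never touching its clean inside, and take hold of nothing. Leave the lid over the empty tray standing open as it is to air, and do not touch the trays or disturb the bottle, the dish or the tip box on the bench.

Things in the scene. Friction and masses are not known exactly. Their poses are not given: they have to be found in the camera images.
- incubator: White two-chamber benchtop incubator, 270 mm deep (x), 400 wide (y), deck 130 high, fixed. Origin: centre of its underside on the bench; x points from its front panel (displays, blue keys; robot's side) to its rear, y to its left, z up. Chambers, 128 x 138 mm, 50 deep (floor 80 above the bench), centred at x = -10, y = +98 (left) and -98 (right), each with a lid hinged at its rear (hinge points).
- lid_left (a joint): Left lid's hinge (rad): 0 = fully shut, level on the deck; 1.57 = upright; 1.92 = leaning back on its stop; starts at 1.68 to 1.86. Stiff free-stop hinge: the lid stays wherever it is left, never falls or springs by itself; about 4 to 6 N at 120 mm from the hinge moves it when open, 1 to 2 N when nearly shut.
- lid_right (a joint): Right lid's hinge (rad): 0 = fully shut, level on the deck; 1.57 = upright; 1.92 = leaning back on its stop; starts at 1.68 to 1.86. Stiff free-stop hinge: the lid stays wherever it is left, never falls or springs by itself; about 4 to 6 N at 120 mm from the hinge moves it when open, 1 to 2 N when nearly shut.
- lid_left_edge (a point): Middle of the left lid's free edge on its outer face (160 mm from the hinge axis, 19 mm out); the free edge carries a 60 mm blue strip. An open lid stands at the rear of the deck, its outside facing the rear (+x), its free edge about 290 mm above the bench; nothing stands behind it but 50 mm of rear deck and the bench.
- lid_right_edge (a point): The same point on the right lid.
- lid_left_hinge (a point): Point on the left lid's hinge axis at the middle of its width: x = 72, y = +98, z = 134 mm in the incubator's frame. When shut, the lid (white, 165 mm wide, 22 mm thick, 0.5 kg) spans 8 to 160 mm forwards (-x) of this axis, its outer face 19 mm above it (153 mm above the bench), its underside 3 mm below. 31 mm between the two lids.
- lid_right_hinge (a point): Point on the right lid's hinge axis at the middle of its width: x = 72, y = -98, z = 134 mm in the incubator's frame. When shut, the lid (white, 165 mm wide, 22 mm thick, 0.5 kg) spans 8 to 160 mm forwards (-x) of this axis, its outer face 19 mm above it (153 mm above the bench), its underside 3 mm below. 31 mm between the two lids.
- plate_left (a point): Clean bright steel heater plate, 116 by 126 by 4 mm, within a grey frame that fills the rest of the left lid's inside (facing the front while open); neither is to be touched. This point: the centre of its face, 82 mm from the hinge axis.
- plate_right (a point): The same plate on the inside of the right lid.
- tray_full: Loose black tray 110 x 120 x 10 mm carrying four white lidded dishes of 52 mm diameter (25 mm high in all), on the floor of one chamber, left or right. Origin: centre of its underside. Its side tells which lid to shut.
- tray_empty: The same black tray without dishes (10 mm high), in the other chamber. Origin: centre of its underside.
- media_bottle: Clear closed bottle with a blue cap, 60 mm diameter, 125 mm high, standing on the bench to the left of the incubator. Origin: centre of its underside.
- spare_dish: Closed dish, 59 mm diameter, 16 mm high, on the bench to the right of the incubator. Origin: centre of its underside.
- tip_box: Pipette tip box, blue with a pale lid, 122 x 86 x 66 mm, on the bench to the right of the incubator towards its rear. Origin: centre of its underside.

How it is judged:
At the end, for the whole second after the job is handed in: The lid of the chamber with the dishes is shut (hinge under 0.03 rad) and at rest; the other lid stands open (over 1.6 rad) with its edge within 15 mm of where it began; both trays lie within 10 mm, and the bottle, spare dish and tip box within 20 mm, of where they began, the bottle upright (((y of tray_full in the frame of incubator above 0 m and (value of joint lid_left below 0.03 rad and value of joint lid_right above 1.6 rad and distance of lid_right_edge from where it was at the start of the episode below 0.015 m)) or (not (y of tray_full in the frame of incubator above 0 m) and (value of joint lid_right below 0.03 rad and value of joint lid_left above 1.6 rad and distance of lid_left_edge from where it was at the start of the episode below 0.015 m))) and distance of each of tray_full, tray_empty from where it was at the start of the episode below 0.01 m and distance of each of media_bottle, spare_dish, tip_box from where it was at the start of the episode below 0.02 m and linear speed of tray_full below 0.02 m/s and angle between media_bottle's own z axis and vertical below 0.1 rad and velocity of joint lid_left between -0.05 and 0.05 rad/s and velocity of joint lid_right between -0.05 and 0.05 rad/s); the robot touches nothing.
It fails at once if a lid is slammed (swings faster than 2.5 rad/s) (velocity of joint any of lid_left, lid_right above 2.5 rad/s or velocity of joint any of lid_left, lid_right below -2.5 rad/s).
It fails at once if the clean inside of a lid (its metal plate or the grey frame round it) is touched, as it would be by taking hold of the lid (contact force between any of the arm, the fingers and lid_left_c1 above 0.5 N or contact force between any of the arm, the fingers and lid_left_c2 above 0.5 N or contact force between any of the arm, the fingers and lid_right_c1 above 0.5 N or contact force between any of the arm, the fingers and lid_right_c2 above 0.5 N).
It fails at once if the lid over the empty tray is moved (its edge by more than 20 mm) ((y of tray_full in the frame of incubator above 0 m and distance of lid_right_edge from where it was at the start of the episode above 0.02 m) or (not (y of tray_full in the frame of incubator above 0 m) and distance of lid_left_edge from where it was at the start of the episode above 0.02 m)).
It fails at once if a dish tray is touched, moved or lifted (contact force between the fingers and tray_full above 0.5 N or distance of any of tray_full, tray_empty from where it was at the start of the episode above 0.012 m or contact force between the fingers and tray_empty above 0.5 N).
It fails at once if the bottle, the spare dish or the tip box is moved, lifted or knocked over (distance of any of media_bottle, spare_dish, tip_box from where it was at the start of the episode above 0.025 m or angle between any of media_bottle, spare_dish, tip_box's own z axis and vertical above 0.3 rad).
It also fails if it takes over 40 s, if anything falls off the work surface, if the arm or the gripper's body presses on something with over 40 N, if the wrist force passes 120 N, or if a joint passes its speed limit or range.

## Robot

A 6-joint arm with a two-finger parallel gripper is mounted at the origin on the work surface. World frame = base frame: x ahead of the robot, y to its left, z up, the work surface at z = 0. Lengths are in m, angles in rad, forces in N, time in s.
With the tool pointing down it reaches from about 0.375 to 0.9 m from the base axis. Payload 3.1 kg.
Tool frame: the origin (TCP) lies between the finger pads; the fingertips stand 19 mm ahead of it and the grasp point (between the pads) is the TCP; z points along the fingers, y is the line along which they close (so a half turn about z gives the same grasp; the last joint's range is limited). The gripper opens to 87 mm and grips with 3 to 60 N. Pads are 19 mm wide; open, the fingers measure 117 mm over their backs; the gripper's body (75 mm by 190 mm) begins 51 mm behind the grasp point.
Start: joints at [0.999, 0.527, 1.433, -0, 1.181, -0.178], TCP at [0.24, 0.577, 0.242] pointing down, gripper open.
Joint ranges: [-3.08, 3.08], [-0.75, 2.2], [0.22, 2.44], [-1.43, 4.57], [0, 2.65], [-2.85, 2.85]. Speed limits (rad/s): [2.79, 2.79, 3.14, 3.14, 3.14, 3.14].

## Interface

Orientations are given as a unit quaternion [x, y, z, w].
In Python, from rig import telemetry, viewer, hand_in gives the robot as it stands. The module is installed in compiled form; this text tells all that it offers.
- The arm moves only by the shell command python3 -m creep 'ROWS' [FORCE]. ROWS is JSON, a list of rows, each an object with "translation": the shift along the tool's x, y, z in mm, a list of three; "roll": the turn about the tool's z in degrees; "gripper": the finger opening in mm, from 0 to 87. In form: [{"translation": [tx, ty, tz], "roll": roll, "gripper": gripper}, ...]. A call has 1 to 5 rows; each row is the pose to reach, as a shift and turn from the pose commanded when the call began, along the tool's axes at that moment; what a row does not reach only later rows make up. A row lasts 1/12 s, in which the tool goes at most 41.7 mm and 7.16 degrees, less where a joint would pass 70% of its speed; a pose out of reach is approached as far as the arm can. A call with a gripper value outside its range is refused whole. The fingers move at their own pace and stop on an object; FORCE is the grip in N (left out, the last holds). Time passes only in rows, so rows that repeat a pose let the fingers close. It gives the time, the measured TCP pose, the force, the opening and the grip force at its end, in the units of the state.
- telemetry.get_obs(): the state, without advancing time (a new reading comes with each control period).
- viewer.camera(name): name is "scene" or "top"; returns the picture (384x512x3 uint8, blue, green, red); there is no depth.
- viewer.camera_info(name): a dict with "intrinsics" (3x3 intrinsics, pixels), "k1" (the pictures are not rectified: a ray, as slopes to the right and down, at radius r is drawn at 1 + k1 r^2 times it, then the intrinsics apply), "rvec" (rotation vector, rad) and "tvec" (3), from world to camera coordinates, as OpenCV has them. Camera axes: x right, y down, z forward; pixel columns grow to the right and rows downward; lengths in m; the calibration is good to about 2 mm. A picture is of the moment at which its call begins. camera_info takes no time and is no camera call.
- hand_in(): hands the job in; it is judged then, once.
Trained networks look in the newest picture that a camera, given by its name, has taken for a name from the list of things; names that differ only in an ending like _2 or _b are one class to them, and where a whole thing is asked for, a point or a joint stands for the part that bears it (a point fixed in the world has none). Each returns a list of dicts, best first, with "p" (0 to 1); they miss things now and then, are a little off and sometimes report something else, mostly with a low value. They report only what shows in the picture. A call takes as long as a camera call.
- viewer.recognise(camera, thing): "bbox" ([left, top, width, height] in pixels, round what is visible of it).
The state is a dict: "time": time; "q": joint angles; "joint_velocities": joint speeds; "joint_torque": joint torques, N m; "position": TCP position; "tool_rot": TCP orientation; "ft_force": force on the tool from outside, world axes, zero at the start; "moment": the same for the moment, N m; "grip_width": finger opening in m; "grip_force": force on a finger pad.
Only numpy, scipy, OpenCV 4.12 (cv2) and the standard library are available. Lean on these libraries where they do the work, as an engineer would, in place of code of your own. Each camera call takes 0.05 s, during which the arm holds its last target. There are 200 camera calls.

## Working session

There is one attempt and no reset: what is moved stays moved. The work goes in short steps, Python scripts to look and compute and a shell command to move; the robot and the scene stay as the last step left them, time stands still between calls to the robot, and variables do not carry over. Pictures are saved under pics/ and viewed, at most 10 in all, crops included, and the job is handed in when it is done.

```bash
mkdir -p pics; python3 - <<'E'
from rig import telemetry, viewer
import cv2,numpy as np
for c in("scene","top"):
    im=viewer.camera(c); cv2.imwrite(f"pics/{c}0.png",im)
    i=viewer.camera_info(c); print(c,i)
    for t in("incubator","tray_full","tray_empty","lid_left","lid_left_edge","lid_left_hinge","plate_left","media_bottle","spare_dish","tip_box"):
        print(t,[(d['bbox'],round(d['p'],2)) for d in viewer.recognise(c,t)][:3])
o=telemetry.get_obs();print(o)
E
```

```text
scene {'intrinsics': array([[413.3008558 ,   0.        , 253.0968708 ],
       [  0.        , 413.3008558 , 199.96077466],
       [  0.        ,   0.        ,   1.        ]]), 'k1': -0.12331135055844049, 'rvec': array([ 0.15286774,  3.08345613, -0.45286459]), 'tvec': array([ 0.50438866, -0.06197389,  1.23956768])}
incubator [([177.1, 58.0, 126.1, 172.0], 0.68)]
tray_full [([225.3, 157.4, 42.6, 44.7], 0.56)]
tray_empty [([214.5, 96.1, 39.2, 37.6], 0.85)]
lid_left [([190.5, 127.2, 32.6, 80.4], 0.93)]
lid_left_edge [([192.8, 126.4, 32.0, 78.2], 0.65)]
lid_left_hinge [([192.1, 126.0, 30.7, 80.0], 0.79)]
plate_left [([191.4, 124.3, 31.8, 84.1], 0.87)]
media_bottle [([236.8, 231.8, 25.0, 22.3], 0.64), ([173.6, 60.8, 34.5, 74.4], 0.19)]
spare_dish [([234.1, 65.0, 19.2, 11.6], 0.53)]
tip_box [([170.3, 61.0, 41.0, 36.4], 0.78), ([178.2, 59.3, 123.0, 169.5], 0.3)]
top {'intrinsics': array([[422.94463303,   0.        , 261.63621675],
       [  0.        , 422.94463303, 189.60636664],
       [  0.        ,   0.        ,   1.        ]]), 'k1': -0.1577055021961523, 'rvec': array([ 2.1548982 , -2.1
[... 688 characters left out ...]
rray([ 9.98497501e-01,  5.27499687e-01,  1.43271870e+00,  2.78611352e-05,
        1.18141992e+00, -1.78512471e-01]), 'joint_velocities': array([ 1.62033856e-03,  1.48850976e-03,  3.41489429e-05, -1.09250270e-03,
        7.24468648e-04,  1.16908903e-03]), 'joint_torque': array([-2.52713098e-04, -4.40029120e+01, -1.76985902e+01,  6.32157689e-02,
        5.04917465e-02, -4.99230566e-05]), 'position': array([0.23975763, 0.57714407, 0.24154262]), 'tool_rot': array([ 1.95628670e-01,  9.80678042e-01, -1.65113977e-05, -2.03594436e-05]), 'ft_force': array([0.06289511, 1.08731259, 0.0129243 ]), 'moment': array([0.02008259, 0.02660823, 0.01692137]), 'grip_force': 0.0, 'grip_width': 0.08688713193115108}
```

View pics/scene0.png

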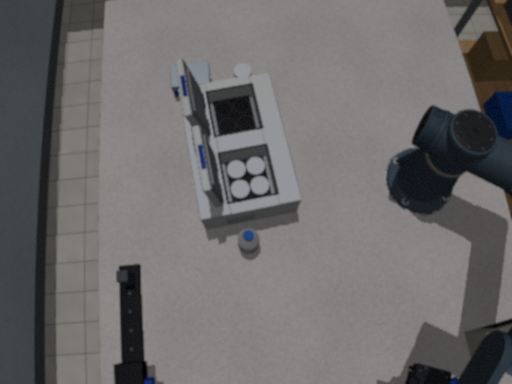

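View pics/top0.png

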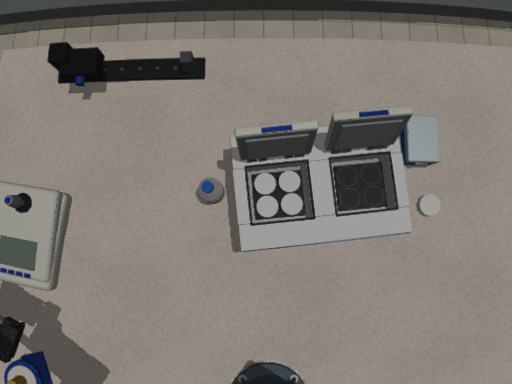

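The top picture shows the white dishes in the left chamber, centred near (278,193), and the empty tray near (363,184), so the left lid is the one to shut. Its blue strip is at (277,129) and the right lid's strip at (374,113). I'll enlarge both views for exact corners.

```bash
python3 - <<'E'
import cv2
a=cv2.imread("pics/top0.png")[95:260,190:450]; cv2.imwrite("pics/t1.png",cv2.resize(a,None,fx=3,fy=3,interpolation=cv2.INTER_CUBIC))
a=cv2.imread("pics/scene0.png")[50:260,160:320]; cv2.imwrite("pics/s1.png",cv2.resize(a,None,fx=2.8571428,fy=2.8571428,interpolation=cv2.INTER_CUBIC))
E
```

```text
(no output)
```

View pics/t1.png

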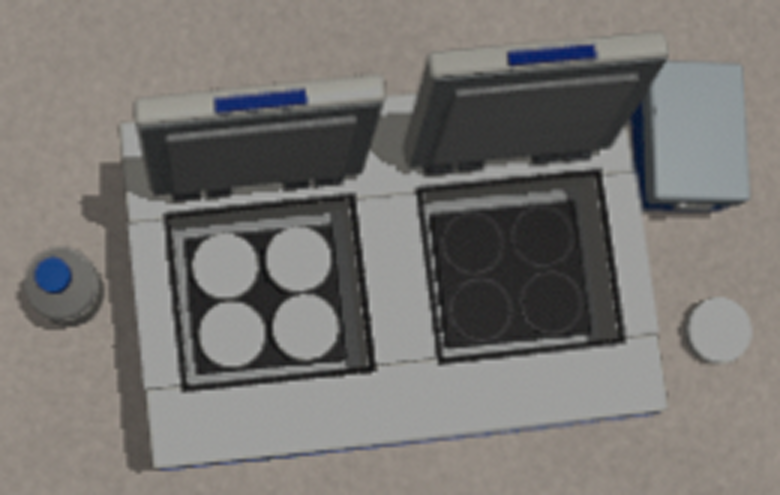

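View pics/s1.png

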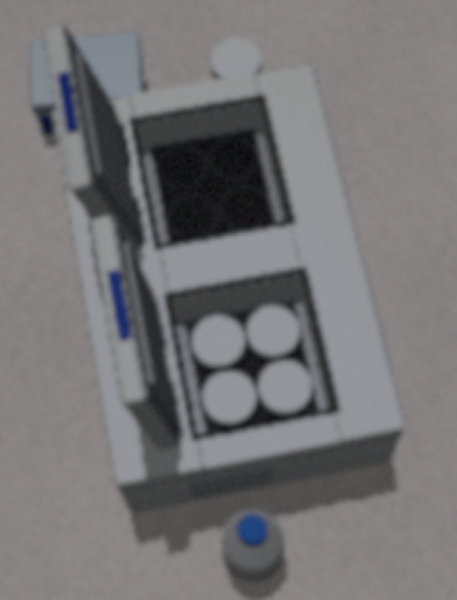

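```bash
cat > h.py <<'E'
import numpy as np,cv2
from scipy.optimize import least_squares
from rig import viewer
I={c:viewer.camera_info(c) for c in("scene","top")}
def proj(c,P):
    i=I[c]; return cv2.projectPoints(np.float64(P).reshape(-1,3),i['rvec'],i['tvec'],i['intrinsics'],np.array([i['k1'],0,0,0.]))[0][:,0]
def T(p,P):
    P=np.float64(P).reshape(-1,3);c,s=np.cos(p[2]),np.sin(p[2])
    return np.c_[p[0]+c*P[:,0]-s*P[:,1],p[1]+s*P[:,0]+c*P[:,1],P[:,2]]
def lid(th,r,h,y): return [.072-r*np.cos(th)+h*np.sin(th),y,.134+r*np.sin(th)+h*np.cos(th)]
E
python3 - <<'E'
from h import *
t=lambda a:(np.float64(a)+.5)/3-.5+[190,95]
s=lambda a:(np.float64(a)+.5)/(20/7)-.5+[160,50]
W=[[-.135,.2,.13],[-.135,-.2,.13],[.135,.2,.13],[-.01,.098,.13],[-.01,-.098,.13]]
m=lambda q:list(np.mean(q,0))
A={"top":t([[156,467],[664,410],[122,124],m([(168,213),(353,198),(373,370),(186,387)]),m([(419,188),(600,172),(622,341),(440,361)])]),
"scene":s([[402,430],[312,68],[118,485],m([(168,296),(305,270),(338,408),(195,437)]),m([(132,120),(265,97),(293,225),(157,247)])])}
f=lambda p:np.concatenate([(proj(c,T(p,W))-A[c]).ravel() for c in A])
r=least_squares(f,[.55,-.05,0],loss='soft_l1');p=r.x;print(p,f(p).round(1))
L={1:{"top":t([[137,103],[383,80]]),"scene":s([[95,220],[128,400]])},-1:{"top":t([[432,58],[663,37]]),"scene":s([[48,30],[78,188]])}}
for k in L:
    g=lambda q:np.concatenate([(proj(c,T(p,[lid(q[0],.16,.019,k*.098+.0825),lid(q[0],.16,.019,k*.098-.0825)]))-L[k][c][::1 if c=="top" else -1]).ravel() for c in L[k]])
    r=least_squares(g,[1.75]);print(k,r.x,g(r.x).round(1),T(p,lid(r.x[0],.16,.019,k*.098)))
for k in(1,-1): print(T(p,[.072,k*.098,.134]))
np.save("p.npy",p)
E
```

```text
[ 0.54236554 -0.12017707  0.10249614] [-1.9  1.   1.3  0.8 -1.7 -0.6 -0.9  0.1 -0.4  0.2  0.8 -0.7 -0.2 -2.1
 -1.4  0.  -0.9 -0.5 -0.6 -1.1]
1 [1.64179321] [-1.9  0.7  0.   0.  -0.4  0.9 -0.4 -1.6] [[ 0.6341037  -0.01222417  0.29224912]]
-1 [1.71965641] [-1.8  0.4  1.3  0.5 -1.4 -0.3 -0.3 -1.7] [[ 0.66631119 -0.20594548  0.28941262]]
[[ 0.60396063 -0.01532458  0.134     ]]
[[ 0.62401472 -0.21029595  0.134     ]]
```

```bash
cat > w.py <<'E'
from h import *
from rig import telemetry
from scipy.spatial.transform import Rotation as R
o=telemetry.get_obs();p=np.load("p.npy");c,s=np.cos(p[2]),np.sin(p[2])
d=o['position']-[p[0],p[1],0];q=R.from_quat(o['tool_rot']).as_matrix()
print("inc-frame TCP mm",np.round([1e3*(c*d[0]+s*d[1]),1e3*(-s*d[0]+c*d[1]),1e3*d[2]],1),"tool y deg rel inc",np.degrees(np.arctan2(q[1,1],q[0,1])-p[2]).round(2),"t",o['time'],"F",np.round(o['ft_force'],1),"q",o['q'].round(2))
E
python3 -m creep '[{"translation":[0,0,-40],"roll":-7,"gripper":0},{"translation":[0,0,-80],"roll":-14,"gripper":0},{"translation":[0,0,-115],"roll":-21,"gripper":0},{"translation":[0,0,-138],"roll":-28.5,"gripper":0},{"translation":[0,0,-138],"roll":-28.5,"gripper":0}]'; python3 w.py
```

```text
time: 1.52
position: [0.2412, 0.5795, 0.3867]
tool_rot: [-0.054, 0.999, 0.005, 0.004]
ft_force: [1.1, 1.1, 0.3]
grip_width: 0.0615
grip_force: 0.0
inc-frame TCP mm [-228.   726.9  386.7] tool y deg rel inc 90.29 t 1.5167 F [1.1 1.1 0.3] q [ 1.    0.4   1.24  0.    1.49 -0.68]
```

```bash

python3 -m creep '[{"translation":[-22,-35,0],"roll":0,"gripper":0},{"translation":[-44,-70,0],"roll":0,"gripper":0},{"translation":[-66,-105,0],"roll":0,"gripper":0},{"translation":[-88,-140,0],"roll":0,"gripper":0},{"translation":[-110,-175,0],"roll":0,"gripper":0}]'
python3 -m creep '[{"translation":[-22,-35,0],"roll":0,"gripper":0},{"translation":[-44,-70,0],"roll":0,"gripper":0},{"translation":[-66,-105,0],"roll":0,"gripper":0},{"translation":[-88,-140,0],"roll":0,"gripper":0},{"translation":[-110,-175,0],"roll":0,"gripper":0}]' >/dev/null
python3 -m creep '[{"translation":[-22,-35,0],"roll":0,"gripper":0},{"translation":[-44,-70,0],"roll":0,"gripper":0},{"translation":[-66,-105,0],"roll":0,"gripper":0},{"translation":[-88,-140,0],"roll":0,"gripper":0},{"translation":[-110,-175,0],"roll":0,"gripper":0}]' ; python3 w.py
```

```text
time: 1.93
position: [0.3676, 0.4127, 0.3786]
tool_rot: [-0.052, 0.999, -0.0, -0.001]
ft_force: [0.7, 0.6, 0.5]
grip_width: 0.0284
grip_force: 0.0
time: 2.77
position: [0.6228, 0.0873, 0.3785]
tool_rot: [-0.051, 0.999, 0.0, -0.001]
ft_force: [0.5, 0.3, -0.2]
grip_width: 0.0005
grip_force: 0.0
inc-frame TCP mm [101.2 198.1 378.5] tool y deg rel inc 89.98 t 2.7667 F [ 0.5  0.3 -0.2] q [-0.04  0.42  1.24  0.    1.49 -1.71]
```

```bash

python3 -m creep '[{"translation":[-22,-31,0],"roll":0,"gripper":0},{"translation":[-43,-62,0],"roll":0,"gripper":0},{"translation":[-64,-92,0],"roll":0,"gripper":0},{"translation":[-64,-92,0],"roll":0,"gripper":0},{"translation":[-64,-92,0],"roll":0,"gripper":0}]' ; python3 w.py
python3 - <<'E'
from rig import viewer
import cv2,numpy as np
a=viewer.camera("top")[60:260,190:450];b=viewer.camera("scene")[40:240,140:340]
cv2.imwrite("pics/c2.png",cv2.resize(np.hstack([a,b]),None,fx=1.7,fy=1.7,interpolation=cv2.INTER_CUBIC))
E
```

```text
time: 3.18
position: [0.6959, 0.0022, 0.3771]
tool_rot: [-0.05, 0.999, 0.0, -0.002]
ft_force: [-0.3, 0.5, -0.2]
grip_width: 0.0004
grip_force: 0.0
inc-frame TCP mm [165.2 106.  377.1] tool y deg rel inc 89.82 t 3.1833 F [-0.3  0.5 -0.2] q [-0.16  0.53  1.05  0.    1.56 -1.83]
```

View pics/c2.png

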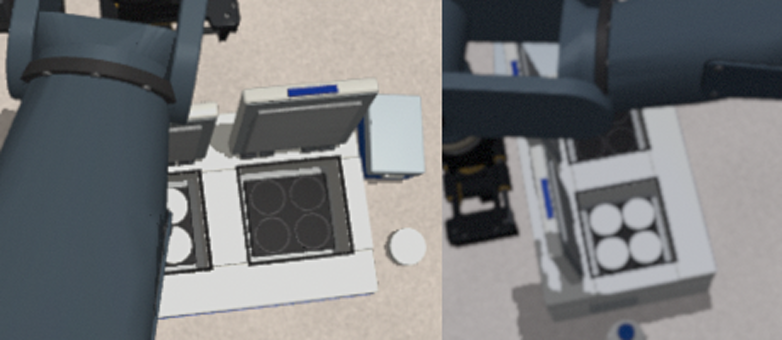

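The gripper, near (480,200) in the right half, is behind the left lid with its strip at (547,198), and there is clearance between them. I'll lower it behind the lid.

```bash

python3 -m creep '[{"translation":[0,0,30],"roll":0,"gripper":0},{"translation":[0,0,60],"roll":0,"gripper":0},{"translation":[0,0,90],"roll":0,"gripper":0},{"translation":[0,0,106],"roll":0,"gripper":0},{"translation":[0,0,106],"roll":0,"gripper":0}]' ; python3 w.py
python3 -m creep '[{"translation":[7,0,0],"roll":0,"gripper":0},{"translation":[14,0,0],"roll":0,"gripper":0},{"translation":[21,0,0],"roll":0,"gripper":0},{"translation":[28,0,0],"roll":0,"gripper":0},{"translation":[35,0,0],"roll":0,"gripper":0}]' ; python3 w.py
```

```text
time: 3.7
position: [0.6916, 0.0067, 0.2687]
tool_rot: [-0.053, 0.999, 0.001, -0.005]
ft_force: [-1.2, 0.4, -0.6]
grip_width: 0.0004
grip_force: 0.0
inc-frame TCP mm [161.4 110.9 268.7] tool y deg rel inc 90.17 t 3.7 F [-1.2  0.4 -0.6] q [-0.15  0.6   1.21  0.    1.34 -1.83]
time: 4.12
position: [0.6602, 0.0006, 0.2753]
tool_rot: [-0.052, 0.999, -0.0, 0.001]
ft_force: [1.0, 0.2, -0.4]
grip_width: 0.0004
grip_force: 0.0
inc-frame TCP mm [129.6 108.1 275.3] tool y deg rel inc 90.07 t 4.1167 F [ 1.   0.2 -0.4] q [-0.17  0.54  1.3   0.    1.29 -1.84]
```

```bash

python3 -m creep '[{"translation":[6,0,1],"roll":0,"gripper":0},{"translation":[12,0,2],"roll":0,"gripper":0},{"translation":[18,0,3],"roll":0,"gripper":0},{"translation":[24,0,3],"roll":0,"gripper":0},{"translation":[30,0,3],"roll":0,"gripper":0}]' ; python3 w.py
python3 -m creep '[{"translation":[6,0,0],"roll":0,"gripper":0},{"translation":[12,0,0],"roll":0,"gripper":0},{"translation":[18,0,0],"roll":0,"gripper":0},{"translation":[24,0,-1],"roll":0,"gripper":0},{"translation":[30,0,-1],"roll":0,"gripper":0}]' ; python3 w.py
```

```text
time: 4.53
position: [0.6319, -0.0028, 0.2716]
tool_rot: [-0.052, 0.999, -0.0, 0.002]
ft_force: [5.4, 1.2, 5.3]
grip_width: 0.0002
grip_force: 2.9
inc-frame TCP mm [101.1 107.6 271.6] tool y deg rel inc 90.06 t 4.5333 F [5.4 1.2 5.3] q [-0.18  0.5   1.38  0.    1.25 -1.86]
time: 4.95
position: [0.6006, -0.006, 0.2713]
tool_rot: [-0.052, 0.999, -0.0, 0.0]
ft_force: [4.3, -0.8, -1.9]
grip_width: 0.0004
grip_force: 2.0
inc-frame TCP mm [ 69.6 107.6 271.3] tool y deg rel inc 90.07 t 4.95 F [ 4.3 -0.8 -1.9] q [-0.2   0.46  1.46 -0.    1.22 -1.87]
```

```bash

python3 -m creep '[{"translation":[6,0,1],"roll":0,"gripper":0},{"translation":[12,0,2],"roll":0,"gripper":0},{"translation":[18,0,4],"roll":0,"gripper":0},{"translation":[24,0,6],"roll":0,"gripper":0},{"translation":[29,0,9],"roll":0,"gripper":0}]' ; python3 w.py
python3 -m creep '[{"translation":[6,0,2],"roll":0,"gripper":0},{"translation":[11,0,5],"roll":0,"gripper":0},{"translation":[17,0,8],"roll":0,"gripper":0},{"translation":[22,0,11],"roll":0,"gripper":0},{"translation":[27,0,14],"roll":0,"gripper":0}]' ; python3 w.py
python3 - <<'E'
from rig import viewer
import cv2,numpy as np
a=viewer.camera("top")[60:260,190:450];b=viewer.camera("scene")[40:240,140:340]
cv2.imwrite("pics/c3.png",cv2.resize(np.hstack([a,b]),None,fx=1.7,fy=1.7,interpolation=cv2.INTER_CUBIC))
E
```

```text
time: 5.37
position: [0.5711, -0.0088, 0.2627]
tool_rot: [-0.052, 0.999, -0.0, -0.0]
ft_force: [1.7, -0.7, 4.6]
grip_width: 0.0003
grip_force: 2.0
inc-frame TCP mm [ 40.  107.9 262.7] tool y deg rel inc 90.06 t 5.3667 F [ 1.7 -0.7  4.6] q [-0.21  0.43  1.55 -0.    1.17 -1.88]
time: 5.78
position: [0.5445, -0.0114, 0.248]
tool_rot: [-0.052, 0.999, 0.0, -0.0]
ft_force: [2.5, -0.6, 1.2]
grip_width: 0.0001
grip_force: 1.3
inc-frame TCP mm [ 13.2 108.  248. ] tool y deg rel inc 90.06 t 5.7833 F [ 2.5 -0.6  1.2] q [-0.23  0.41  1.63 -0.    1.1  -1.9 ]
```

View pics/c3.png

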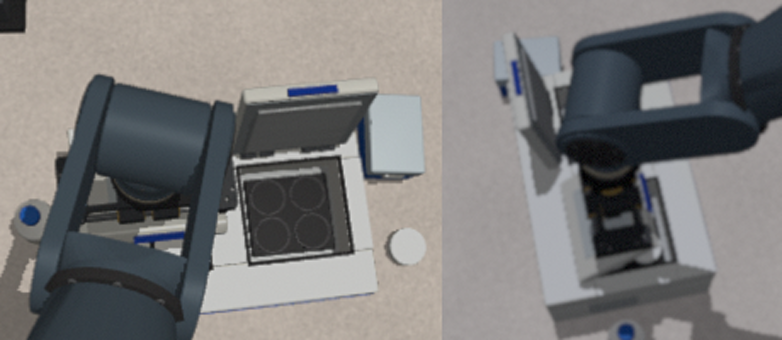

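The lid is about half down, with its strip at (160,238), and the finger is on its outer face. The right lid hasn't moved. I'll keep following it down.

```bash

python3 -m creep '[{"translation":[5,0,4],"roll":0,"gripper":0},{"translation":[10,0,8],"roll":0,"gripper":0},{"translation":[14,0,12],"roll":0,"gripper":0},{"translation":[18,0,16],"roll":0,"gripper":0},{"translation":[22,0,21],"roll":0,"gripper":0}]' >/dev/null; python3 w.py
python3 -m creep '[{"translation":[4,0,5],"roll":0,"gripper":0},{"translation":[8,0,10],"roll":0,"gripper":0},{"translation":[11,0,15],"roll":0,"gripper":0},{"translation":[14,0,20],"roll":0,"gripper":0},{"translation":[16,0,26],"roll":0,"gripper":0}]' >/dev/null; python3 w.py
python3 -m creep '[{"translation":[2,0,5],"roll":0,"gripper":0},{"translation":[4,0,10],"roll":0,"gripper":0},{"translation":[6,0,15],"roll":0,"gripper":0},{"translation":[8,0,20],"roll":0,"gripper":0},{"translation":[9,0,25],"roll":0,"gripper":0}]' >/dev/null; python3 w.py
```

```text
inc-frame TCP mm [ -8.5 108.2 227.1] tool y deg rel inc 90.06 t 6.3 F [-0.1  0.7  1.5] q [-0.24  0.41  1.7   0.    1.03 -1.91]
inc-frame TCP mm [-24.9 107.9 201. ] tool y deg rel inc 90.08 t 6.7167 F [-1.4 -1.1  1.5] q [-0.25  0.43  1.77 -0.    0.95 -1.93]
inc-frame TCP mm [-33.  107.8 176.1] tool y deg rel inc 90.06 t 7.1333 F [ 0.6 -0.5  1.7] q [-0.26  0.46  1.81  0.    0.87 -1.93]
```

```bash

for i in 1; do python3 -m creep '[{"translation":[0,0,1],"roll":0,"gripper":0},{"translation":[0,0,2],"roll":0,"gripper":0},{"translation":[0,0,3],"roll":0,"gripper":0},{"translation":[0,0,4],"roll":0,"gripper":0},{"translation":[0,0,4],"roll":0,"gripper":0}]' >/dev/null; python3 w.py; done
python3 -m creep '[{"translation":[0,0,1],"roll":0,"gripper":0},{"translation":[0,0,2],"roll":0,"gripper":0},{"translation":[0,0,2],"roll":0,"gripper":0}]' >/dev/null; python3 w.py
```

```text
inc-frame TCP mm [-32.9 107.9 172.5] tool y deg rel inc 90.07 t 7.55 F [ 0.7 -0.4 -0.4] q [-0.26  0.46  1.81  0.    0.86 -1.93]
inc-frame TCP mm [-32.7 107.8 172.3] tool y deg rel inc 90.08 t 7.8 F [-3.9  0.5 12.8] q [-0.26  0.46  1.82 -0.    0.86 -1.93]
```

The force rose to 13 N with the TCP stopped at 172 mm, which is the height expected for a shut lid. I'll lift off and check.

```bash

python3 -m creep '[{"translation":[0,0,-10],"roll":0,"gripper":0},{"translation":[0,0,-40],"roll":0,"gripper":0},{"translation":[0,0,-80],"roll":0,"gripper":0},{"translation":[0,0,-120],"roll":0,"gripper":0},{"translation":[0,0,-160],"roll":0,"gripper":0}]' >/dev/null
python3 -m creep '[{"translation":[10,38,0],"roll":0,"gripper":0},{"translation":[20,76,0],"roll":0,"gripper":0},{"translation":[30,114,0],"roll":0,"gripper":0},{"translation":[40,152,0],"roll":0,"gripper":0},{"translation":[50,190,0],"roll":0,"gripper":0}]' >/dev/null
python3 -m creep '[{"translation":[10,38,0],"roll":0,"gripper":0},{"translation":[20,76,0],"roll":0,"gripper":0},{"translation":[30,114,0],"roll":0,"gripper":0},{"translation":[40,152,0],"roll":0,"gripper":0},{"translation":[40,152,0],"roll":0,"gripper":0}]' >/dev/null;python3 w.py
python3 - <<'E'
from h import *
p=np.load("p.npy")
a=viewer.camera("top")[60:260,190:450].copy();b=viewer.camera("scene")[40:240,140:340].copy()
L=[lid(0,r,.019,y) for r,y in((.16,.1805),(.16,.0155),(.008,.0155),(.008,.1805))]
print((proj("top",T(p,L))-[190,60]).round(1)*1.7,(proj("scene",T(p,L))-[140,40]).round(1)*1.7+[442,0])
cv2.imwrite("pics/c4.png",cv2.resize(np.hstack([a,b]),None,fx=1.7,fy=1.7,interpolation=cv2.INTER_CUBIC))
E
```

```text
inc-frame TCP mm [-125.6  455.6  330.7] tool y deg rel inc 90.47 t 9.05 F [ 0.2 -1.  -0.1] q [ 0.48  0.24  1.64  0.    1.26 -1.2 ]
[[ 95.03 288.15]
 [220.49 274.89]
 [206.89 161.33]
 [ 83.81 173.91]] [[684.59 260.61]
 [661.47 163.37]
 [566.95 180.88]
 [585.82 279.82]]
```

View pics/c4.png

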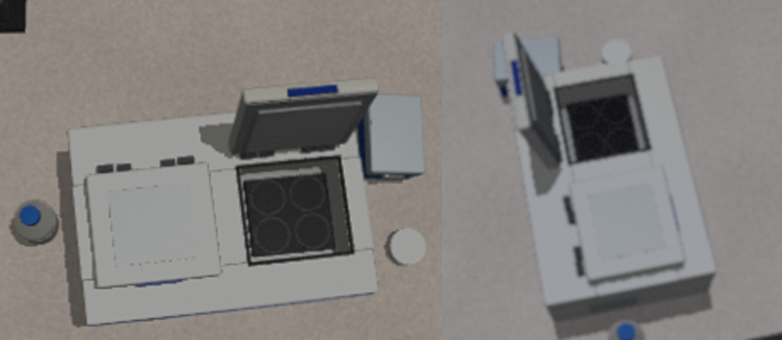

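The left lid lies flat: its corners at (95,287), (220,274) and (208,163) are within about 2 px of where a shut lid should project. The right lid's strip is still at (312,91), and the bottle, dish and tip box are where they were. The robot is clear of everything.

```bash
python3 -c "
from rig import hand_in; print(hand_in())"
```

```text
the job is handed in; nothing more can be done
None
```

The left lid, over the tray of white dishes, was pushed gently shut from outside, the right lid was left standing open, nothing else was seen to move, and the job is handed in (no verdict was returned).

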